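Load a gauge pin and hold the bayonet lid at half-turn

ROBOT

A 7-joint arm with a two-finger parallel gripper is mounted at the origin on the work surface. World frame = base frame: x ahead of the robot, y to its left, z up, the work surface at z = 0. Lengths are in m, angles in rad, forces in N, time in s.
With the tool pointing down it reaches from about 0.4 to 0.9 m from the base axis. Payload 5.6 kg.
Tool frame: the origin (TCP) lies at the very end of the fingers, on their centre line; the grasp point (between the pads) lies bot.grip_point_offset behind it (bot.grip_point_offset is the distance from the TCP to the grasp point, in m); z points along the fingers, y is the line along which they close (so a half turn about z gives the same grasp; the last joint's range is limited). The gripper opens to 92 mm and grips with 3 to 60 N. Pads are 20 mm wide; open, the fingers measure 128 mm over their backs; the gripper's body (75 mm by 189 mm) begins 69 mm behind the grasp point.
Start: joints at [-1.209, 0.468, -0.012, 1.603, 0.006, 1.071, -0.056], TCP at [0.256, 0.597, 0.215] pointing down, gripper open.
Joint ranges: [-2.53, 2.53], [-0.31, 2.02], [-1.57, 1.55], [0.28, 2.44], [-1.29, 4.43], [0.15, 1.84], [-2.92, 2.92]. Speed limits (rad/s): [2.57, 2.57, 3.14, 3.14, 3.14, 3.14, 3.14].

INTERFACE

Orientations are given as a 3x3 rotation matrix whose columns are the frame's x, y, z axes.
In Python, from workcell import bot, cams gives the robot as it stands.
- The arm moves only by the shell command python3 -m pendant 'ROWS' [FORCE]. ROWS is JSON, a list of rows, each an object with "xyz": the shift along the tool's x, y, z in mm, a list of three; "delta_rot": the turn, a rotation vector about the tool's x, y, z in rad, a list of three; "claw": the opening, from -1 (shut) to 1 (fully open). In form: [{"xyz": [dx, dy, dz], "delta_rot": [wx, wy, wz], "claw": claw}, ...]. A call has 1 to 10 rows; each row is the pose to reach, as a shift and turn from the pose commanded when the call began, along the tool's axes at that moment; what a row does not reach only later rows make up. A row lasts 1/10 s, in which the tool goes at most 50 mm and 8.59 degrees, less where a joint would pass 70% of its speed; a pose out of reach is approached as far as the arm can. A call with a gripper value outside its range is refused whole. The fingers move at their own pace and stop on an object; FORCE is the grip in N (left out, the last holds). Time passes only in rows, so rows that repeat a pose let the fingers close. It gives the time, the measured TCP pose, the force, the opening and the grip force at its end, in the units of the state.
- bot.read_state(): the state, without advancing time (a new reading comes with each control period).
- cams.snapshot(name): name is "scene" or "side" or "wrist"; returns a dict with "image" (384x512x3 uint8, red, green, blue), "camera_matrix" (3x3 intrinsics, pixels), "view" (4x4, takes a point from world to camera coordinates); the wrist camera has in their place "tool_from_camera" (4x4, takes a point from camera to tool coordinates, whose origin is the TCP and whose axes are the flange's). Camera axes: x right, y down, z forward; pixel columns grow to the right and rows downward; lengths in m; the calibration is good to about 2 mm. A picture is of the moment at which its call begins: read the wrist's pose just before it. There is no depth.
- bot.job_done(): hands the job in; it is judged then, once.
The state is a dict: "time": time; "qpos": joint angles; "joint_vel": joint speeds; "tau": joint torques, N m; "ee_pos": TCP position; "orientation": TCP orientation; "wrist_force": force on the tool from outside, world axes, zero at the start; "moment": the same for the moment, N m; "finger_gap": finger opening in m; "finger_force": force on a finger pad.
Only numpy, scipy, OpenCV 4.12 (cv2) and the standard library are available. Lean on these libraries where they do the work, as an engineer would, in place of code of your own. Each camera call takes 0.05 s, during which the arm holds its last target. There are 200 camera calls.

TASK

Stand the brass gauge pin from the divided case upright in the bore of the canister, then put the blue bayonet lid over it with its lugs down through the gaps in the collar, all the way onto the deck, and twist it clockwise (seen from above) to the half-turn position, the lid's white lines at the green marks, so that the canister can purge. Never turn it on towards the red marks, where the lock clicks. The lid springs back if let go, so finish while still gripping it there, held still, and leave everything else on the bench where it is.

Things in the scene. Friction and masses are not known exactly. Their poses are not given: they have to be found in the camera images.
- pin_mid (a point): centre of the brass gauge pin: upright cylinder, diameter 14 mm, height 100 mm (centre 50 mm above its foot), 120 g, foot slightly chamfered. It stands loosely in one cell of the case; of the three pins it is the brass one. Its z axis runs up the pin. Grip it about 30 mm above the centre to keep the fingertips above the case walls and the canister collar.
- case: clear plastic divided case fixed to the bench; origin at the centre of the underside of the celled half; 98 mm (its x) by 144 mm (its y), walls 40 mm high, 3 mm thick, floor 3 mm; 2 by 3 cells at 46 mm pitch. Its open shallow lid, 14 mm high, lies flat on the +x side of it, reaching to 155 mm from the origin.
- canister: fixed round aluminium canister, radius 50 mm (foot flange 58 mm), with a dark collar; origin at the centre of its underside, z up. Flat deck at height 60 mm; collar wall around it, inner radius 44 mm; over it a roof from radius 37 to 50 mm, underside at height 70 mm, top at 76 mm. The roof is open at two gaps on the canister's +x and -x axes, each about 22 mm wide, for the lid's lugs.
- bore_mouth (a point): centre of the bore's mouth in the deck plane, on the canister's axis, 60 mm above its underside; bore diameter 17 mm, 40 mm deep (floor 20 mm above the underside); the pin's foot ends on that floor
- half_mark (a point): green half-turn mark on top of the collar, 44 mm from the axis, 0.70 rad clockwise (seen from above) of the canister's +x gap; its twin lies opposite. White marks are at the gaps, red lock marks 1.10 rad clockwise of them.
- lid_grip (a point): grip point on the axis of the blue lid (0.2 kg), 95 mm above its lower rim; lid axes, z up. The black grip bar stands on top, from 73 to 103 mm above the rim, 46 mm long along the lid's x, 16 mm wide along its y (pinch it across y). The lid starts standing rim down on the bench. With the rim on the canister deck this point is 155 mm above the canister's underside.
- lid_rim (a point): centre of the lid's lower rim; lid axes. Cap open below: skirt radius 34 mm, inner radius 30 mm, inside depth 68 mm. Two steel lugs at the rim on the lid's +x and -x reach to radius 41 mm, 12 mm wide, 6 mm high (4 mm headroom under the roof); white lines above them. Enters with its x along the canister's x, either way round (same after half a revolution); then turns clockwise, half-turn 0.70 rad.
- return_ring (a joint): turn (rad) of the spring-loaded ring under the collar roof, 0 at rest. The lugs meet its orange dogs after about 0.13 rad of lid turn and push it clockwise from there, so lid turn = value + 0.13 about; 0.57 at half-turn; the lock clicks at 0.95 (lid at the red marks). The spring pushes back with about 0.07 N m at 0 and 0.13 N m at half-turn.
- steel_pin_a_mid (a point): centre of a steel pin of the same size as the brass one, standing in another cell; leave alone
- steel_pin_b_mid (a point): centre of the other steel pin, likewise; leave alone
- oil_bottle: yellow oil bottle, radius 25 mm, 130 mm high, origin at its foot; leave alone
- jar: amber jar, radius 32 mm, 75 mm high, origin at its foot; leave alone
- screwdriver: screwdriver lying on the bench, about 0.2 m long, under 35 mm high; leave alone
- sleeve: brass sleeve, outer radius 20 mm, 24 mm high, origin at its foot; leave alone
- v_block: dark steel V-block, 60 x 50 x 40 mm, origin at its foot; leave alone
- wrench: wrench lying flat on the bench, about 0.2 m long; leave alone
Not all that is in view belongs to the job. Leave any pink or turquoise look-alike of the part that bears lid_grip alone.

How it is judged:
By the outcome, as a careful person would: the job done as asked, in the order asked, and still so for the second after the job is handed in, while the arm keeps its last pose, push and grip.
It also fails if it takes over 64 s, if anything falls off the work surface, if the arm or the gripper's body presses on something with over 40 N, if the wrist force passes 120 N, or if a joint passes its speed limit or range.

## Working session

There is one attempt and no reset: what is moved stays moved. The work goes in short steps, Python scripts to look and compute and a shell command to move; the robot and the scene stay as the last step left them, time stands still between calls to the robot, and variables do not carry over. Pictures are saved under pics/ and viewed, at most 14 in all, crops included, and the job is handed in when it is done.

```bash
mkdir -p pics; ls; python3 - <<'E'
from workcell import bot,cams
import cv2,numpy as np
np.set_printoptions(precision=4,suppress=True)
s=bot.read_state();print(s['time'],s['ee_pos'],s['orientation'],s['finger_gap'],bot.grip_point_offset)
for n in("scene","side","wrist"):
    d=cams.snapshot(n);cv2.imwrite(f"pics/{n}0.png",d["image"][:,:,::-1])
    np.savez(f"pics/{n}0.npz",**d);print(n,d["camera_matrix"],d.get("view",d.get("tool_from_camera")))
a=cv2.imread("pics/scene0.png");b=cv2.imread("pics/side0.png")
E
```

```text
pics
0.0 [0.2558 0.5969 0.2136] [[-0.9192  0.3938 -0.0006]
 [ 0.3938  0.9192 -0.0017]
 [-0.0001 -0.0018 -1.    ]] 0.09139853438279257 0.0187
scene [[450.4054   0.     257.1428]
 [  0.     450.4054 190.9739]
 [  0.       0.       1.    ]] [[ 0.8739  0.4858  0.019  -0.5294]
 [ 0.352  -0.6052 -0.7141 -0.146 ]
 [-0.3354  0.6307 -0.6998  1.8608]
 [ 0.      0.      0.      1.    ]]
side [[445.142    0.     254.8033]
 [  0.     445.142  192.6988]
 [  0.       0.       1.    ]] [[-0.9339 -0.3575  0.0082  0.5627]
 [-0.2456  0.6247 -0.7413  0.2314]
 [ 0.2599 -0.6943 -0.6711  1.211 ]
 [ 0.      0.      0.      1.    ]]
wrist [[287.7134   0.     251.576 ]
 [  0.     287.7134 188.4695]
 [  0.       0.       1.    ]] [[-0.0003 -0.9656 -0.2601  0.0734]
 [ 1.      0.0001 -0.0012  0.0007]
 [ 0.0012 -0.2601  0.9656 -0.1698]
 [ 0.      0.      0.      1.    ]]
```

View pics/scene0.png

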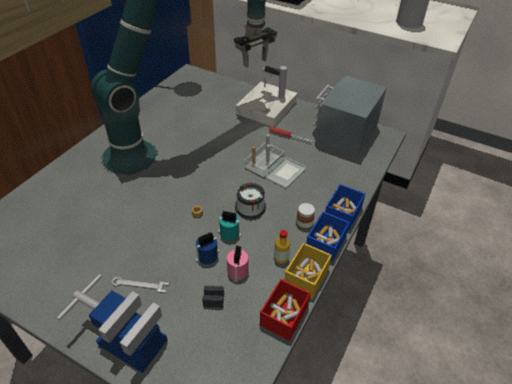

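View pics/side0.png

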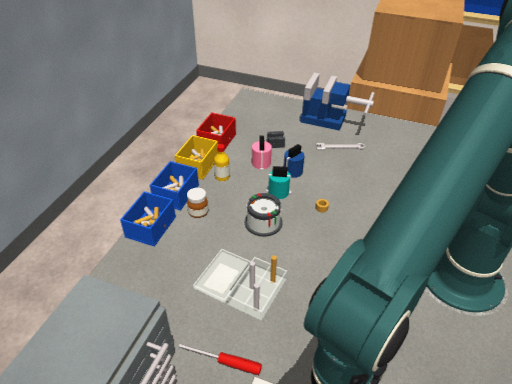

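The scene view shows the case at (270,162) with the brass pin at (253,156), the canister at (251,199), the blue lid at (207,250), teal/pink look-alikes at (229,228) and (237,265). The side view shows the brass pin at (273,268), the canister at (263,213) and the blue lid at (293,162).

```bash
cat > h.py <<'E'
import numpy as np,cv2
np.set_printoptions(precision=4,suppress=True)
def cam(d,R=None,p=None):
    if "view" in d: V=np.linalg.inv(d["view"])
    else:
        T=np.eye(4);T[:3,:3]=R;T[:3,3]=p;V=T@d["tool_from_camera"]
    return d["camera_matrix"],V
def ray(c,u):
    K,V=c;r=V[:3,:3]@np.linalg.solve(K,[u[0],u[1],1.]);return V[:3,3],r/np.linalg.norm(r)
def plane(c,u,z):
    o,r=ray(c,u);return o+r*(z-o[2])/r[2]
def tri(rs):
    A=0;b=0
    for o,r in rs:
        P=np.eye(3)-np.outer(r,r);A=A+P;b=b+P@o
    x=np.linalg.solve(A,b);return x,[np.linalg.norm(np.cross(x-o,r)) for o,r in rs]
def proj(c,X):
    K,V=c;x=np.linalg.inv(V)@np.r_[X,1];q=K@x[:3];return q[:2]/q[2]
def blobs(im,lo,hi,box,amin=8):
    h=cv2.cvtColor(im,cv2.COLOR_RGB2HSV);m=cv2.inRange(h,lo,hi);z=np.zeros_like(m)
    x0,y0,x1,y1=box;z[y0:y1,x0:x1]=m[y0:y1,x0:x1]
    n,l,s,c=cv2.connectedComponentsWithStats(z)
    return [(s[i],c[i]) for i in range(1,n) if s[i][4]>=amin],l
E
python3 - <<'E'
from h import *
D={n:dict(np.load(f"pics/{n}0.npz")) for n in("scene","side")}
C={n:cam(D[n]) for n in D}
for n,pb,lb in(("scene",(240,135,268,175),(190,228,222,270)),("side",(262,248,285,292),(278,140,312,182))):
    print(n,"brass",blobs(D[n]["image"],(10,90,60),(28,255,255),pb)[0])
    print(n,"blue",blobs(D[n]["image"],(105,100,30),(125,255,255),lb)[0])
    print(n,"black",blobs(D[n]["image"],(0,0,0),(180,255,45),lb)[0])
def T(a,b):return tri([ray(C["scene"],a),ray(C["side"],b)])
print("can",T((251,190),(263,203)),plane(C["scene"],(251,190),.076),plane(C["side"],(263,203),.076))
print("pin",T((253.5,156),(273.5,268)))
print("lid",T((207,252),(293,163)))
a=np.hstack([cv2.resize(cv2.imread("pics/scene0.png")[130:280,180:330],None,fx=2.6,fy=2.6,interpolation=2),cv2.resize(cv2.imread("pics/side0.png")[130:280,190:340],None,fx=2.6,fy=2.6,interpolation=2)])
cv2.imwrite("pics/c.png",a)
E
```

```text
scene brass [(array([252, 146,   3,  17,  37], dtype=int32), array([253.3243, 153.7838]))]
scene blue [(array([196, 238,   4,   7,  18], dtype=int32), array([197.4444, 241.6667])), (array([198, 240,  19,  24, 348], dtype=int32), array([207.9052, 252.4569]))]
scene black [(array([199, 233,  14,  14, 137], dtype=int32), array([205.5912, 239.3796])), (array([211, 247,   6,  13,  39], dtype=int32), array([214.4615, 252.9231]))]
side brass [(array([271, 255,   6,  27, 132], dtype=int32), array([273.1515, 267.5   ]))]
side blue [(array([284, 150,   5,  17,  40], dtype=int32), array([285.95 , 156.575])), (array([287, 152,  17,  26, 309], dtype=int32), array([295.767 , 164.7605]))]
side black [(array([289, 145,  12,  13, 101], dtype=int32), array([294.4059, 150.8515])), (array([278, 167,   9,  10,  84], dtype=int32), array([282.0238, 171.2976]))]
can (array([0.5769, 0.0027, 0.0826]), [np.float64(0.00039257617135074425), np.float64(0.00039257617135085213)]) [0.574  0.0087 0.076 ] [ 0.5788 -0.004   0.076 ]
pin (array([0.4764, 0.1983, 0.0568]), [np.float64(0.001283380049364775), np.float64(0.0012833800493647777)])
lid (array([ 0.5688, -0.2751,  0.0293]), [np.float64(0.0011833648899796623), np.float64(0.0011833648899796365)])
```

View pics/c.png

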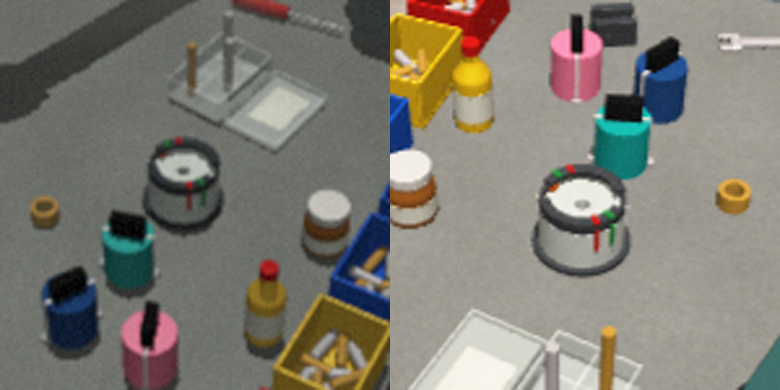

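The crop confirms it: brass pin near the case's left-rear cell with two steel pins in other cells, canister marks (red/green) visible on the front and back of the collar. Lid bar runs roughly along x. Going above the case for a wrist look.

```bash
python3 -m pendant '[{"xyz":[0,0,-60],"delta_rot":[0,0,0],"claw":1},{"xyz":[-383,-300,-60],"delta_rot":[0,0,0],"claw":1},{"xyz":[-383,-300,-60],"delta_rot":[0,0,0],"claw":1},{"xyz":[-383,-300,-60],"delta_rot":[0,0,0],"claw":1},{"xyz":[-383,-300,-60],"delta_rot":[0,0,0],"claw":1},{"xyz":[-383,-300,-60],"delta_rot":[0,0,0],"claw":1},{"xyz":[-383,-300,-60],"delta_rot":[0,0,0],"claw":1},{"xyz":[-383,-300,-60],"delta_rot":[0,0,0],"claw":1},{"xyz":[-383,-300,-60],"delta_rot":[0,0,0],"claw":1},{"xyz":[-383,-300,-60],"delta_rot":[0,0,0],"claw":1}]'; python3 -m pendant '[{"xyz":[0,0,0],"delta_rot":[0,0,0],"claw":1},{"xyz":[0,0,0],"delta_rot":[0,0,0],"claw":1},{"xyz":[0,0,0],"delta_rot":[0,0,0],"claw":1}]' 30
cat > look.py <<'E'
import sys;from h import *
from workcell import bot,cams
n=sys.argv[1];s=bot.read_state();d=cams.snapshot("wrist")
np.savez(f"pics/{n}.npz",R=s["orientation"],p=s["ee_pos"],**d)
cv2.imwrite(f"pics/{n}.png",cv2.resize(d["image"],None,fx=1.5,fy=1.5)[:,:,::-1])
print(s["time"],s["ee_pos"],s["orientation"].tolist() if hasattr(s["orientation"],"tolist") else s["orientation"],s["wrist_force"],s["finger_gap"])
E
python3 look.py w1
```

```text
time: 1.15
ee_pos: [0.4728, 0.201, 0.274]
orientation: [[-0.919, 0.394, 0.0], [0.394, 0.919, 0.0], [-0.0, 0.0, -1.0]]
wrist_force: [0.2, -0.1, -0.1]
finger_gap: 0.0919
finger_force: 0.0
time: 1.45
ee_pos: [0.4716, 0.2041, 0.2736]
orientation: [[-0.92, 0.392, -0.001], [0.392, 0.92, 0.0], [0.001, 0.0, -1.0]]
wrist_force: [0.6, -0.5, 0.6]
finger_gap: 0.092
finger_force: 0.0
1.45 [0.4716 0.2041 0.2736] [[-0.9198642899883924, 0.3922363180258858, -0.0005990205728989188], [0.39223619670581517, 0.9198644835057276, 0.00031301517198640324], [0.000673793668445141, 5.2973927672458534e-05, -0.9999997715979017]] [ 0.5807 -0.4957  0.5575] 0.09203016322025029
```

View pics/w1.png

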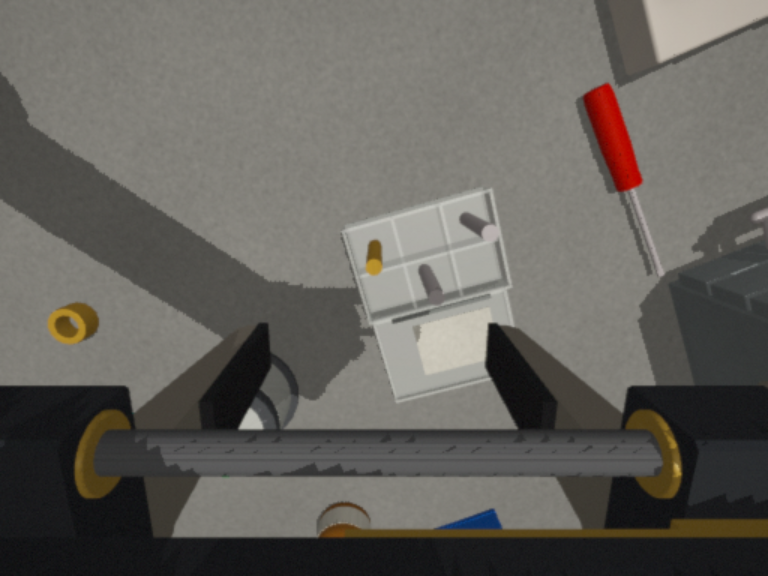

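The wrist view shows the brass pin's top at (374,268), foot at (374,242); steel pins top at (489,232) (same row, two cells along) and (432,296) (diagonal). Case rim corners about (345,232), (490,190), (510,287), (372,325). I'll close the fingers along the case's long axis.

```bash
python3 - <<'E'
from h import *
d=dict(np.load("pics/w1.npz"));c=cam(d,d["R"],d["p"])
b,_=blobs(d["image"],(10,90,50),(30,255,255),(235,150,265,190));print(b)
P=lambda u,z:plane(c,np.array(u)/1.5,z)
print("top",P((374,268),.103),"foot",P((374,243),.003))
K=[P(u,.04) for u in((345,232),(490,190),(510,287),(372,325))];print(np.array(K),[np.linalg.norm(K[i]-K[i-1]) for i in range(4)])
y=(K[1]-K[0])+(K[2]-K[3]);print("case long axis deg",np.degrees(np.arctan2(y[1],y[0])))
S=[dict(np.load(f"pics/{n}0.npz")) for n in("scene","side")]
t=tri([ray(cam(S[0]),(253.3,147)),ray(cam(S[1]),(273.5,257)),ray(c,(374/1.5,268/1.5))]);print(t)
E
```

```text
[(array([244, 160,  11,  24, 204], dtype=int32), array([249.1225, 171.9167]))]
top [0.4761 0.1995 0.103 ] foot [0.4728 0.2    0.003 ]
[[0.4468 0.1819 0.04  ]
 [0.4637 0.3198 0.04  ]
 [0.5585 0.3072 0.04  ]
 [0.542  0.1685 0.04  ]] [np.float64(0.0961333427417414), np.float64(0.1389099490791272), np.float64(0.09564328009409757), np.float64(0.13967108742958576)]
case long axis deg 83.12296945732992
(array([0.4763, 0.199 , 0.1019]), [np.float64(0.00042031914693060305), np.float64(0.00032162692984241226), np.float64(0.0003925647703034255)])
```

```bash
python3 -m pendant '[{"xyz":[-6,-3,40],"delta_rot":[0,0,-0.14],"claw":-0.13},{"xyz":[-6,-3,80],"delta_rot":[0,0,-0.283],"claw":-0.13},{"xyz":[-6,-3,120],"delta_rot":[0,0,-0.283],"claw":-0.13},{"xyz":[-6,-3,150],"delta_rot":[0,0,-0.283],"claw":-0.13},{"xyz":[-6,-3,150],"delta_rot":[0,0,-0.283],"claw":-0.13},{"xyz":[-6,-3,150],"delta_rot":[0,0,-0.283],"claw":-0.13},{"xyz":[-6,-3,150],"delta_rot":[0,0,-0.283],"claw":-0.13}]'; python3 look.py w2; python3 - <<'E'
from h import *
d=dict(np.load("pics/w2.npz"));c=cam(d,d["R"],d["p"])
b,l=blobs(d["image"],(10,90,50),(30,255,255),(150,80,350,280),20);print(b)
print(proj(c,[.4755,.199,.103]),proj(c,[.4755,.199,.003]))
E
```

```text
time: 2.2
ee_pos: [0.4777, 0.199, 0.1256]
orientation: [[-0.993, 0.121, 0.003], [0.121, 0.993, 0.002], [-0.002, 0.002, -1.0]]
wrist_force: [-1.1, -0.1, 1.0]
finger_gap: 0.0403
finger_force: 0.0
2.2 [0.4777 0.199  0.1256] [[-0.9927092284941689, 0.12050424561357533, 0.0026672929376188536], [0.12050866968345647, 0.9927110417885912, 0.001564622041768127], [-0.0024593075520453443, 0.0018746466635372041, -0.9999952187416954]] [-1.0991 -0.0926  0.9768] 0.040315310948524925
[(array([242, 175,  19,  48, 693], dtype=int32), array([251.0678, 200.0101])), (array([160, 273,  13,   7,  73], dtype=int32), array([166.1233, 276.4384])), (array([331, 273,  14,   7,  74], dtype=int32), array([337.1892, 276.5135]))]
[250.4547 214.5741] [250.7554 181.115 ]
```

View pics/w2.png

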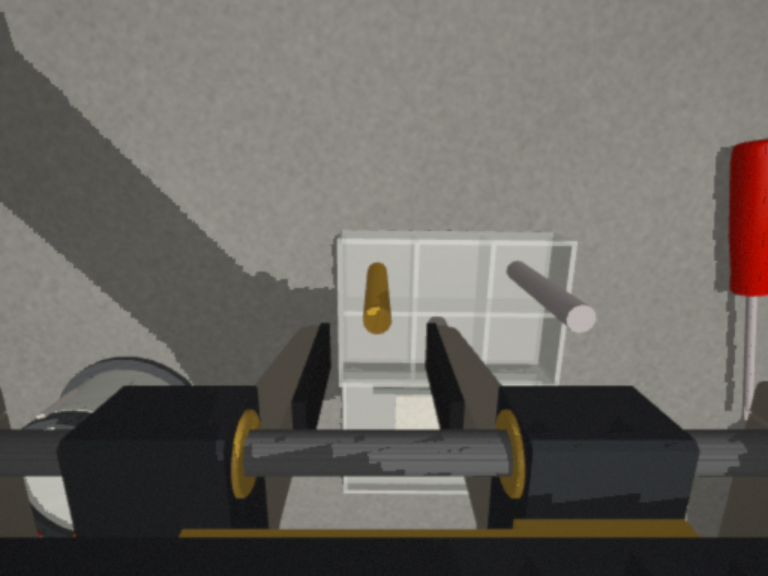

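The pin's top sits at (377,321), between the fingers as predicted; descend and grip.

```bash
python3 -m pendant '[{"xyz":[2,0,25],"delta_rot":[0,0,0],"claw":-0.13},{"xyz":[2,0,50],"delta_rot":[0,0,0],"claw":-0.13},{"xyz":[2,0,61],"delta_rot":[0,0,0],"claw":-0.13},{"xyz":[2,0,61],"delta_rot":[0,0,0],"claw":-0.13},{"xyz":[2,0,61],"delta_rot":[0,0,0],"claw":-1},{"xyz":[2,0,61],"delta_rot":[0,0,0],"claw":-1},{"xyz":[2,0,61],"delta_rot":[0,0,0],"claw":-1},{"xyz":[2,0,61],"delta_rot":[0,0,0],"claw":-1},{"xyz":[2,0,61],"delta_rot":[0,0,0],"claw":-1},{"xyz":[2,0,61],"delta_rot":[0,0,0],"claw":-1}]' 30; python3 -m pendant '[{"xyz":[0,0,-20],"delta_rot":[0,0,0],"claw":-1},{"xyz":[0,0,-50],"delta_rot":[0,0,0],"claw":-1},{"xyz":[0,0,-90],"delta_rot":[0,0,0],"claw":-1},{"xyz":[0,0,-130],"delta_rot":[0,0,0],"claw":-1},{"xyz":[0,0,-130],"delta_rot":[0,0,0],"claw":-1},{"xyz":[0,0,-130],"delta_rot":[0,0,0],"claw":-1}]'
```

```text
time: 3.25
ee_pos: [0.4753, 0.1985, 0.0636]
orientation: [[-0.993, 0.122, 0.001], [0.122, 0.993, 0.001], [-0.001, 0.001, -1.0]]
wrist_force: [-0.6, -0.5, 5.8]
finger_gap: 0.0132
finger_force: 30.0
time: 3.85
ee_pos: [0.4745, 0.1981, 0.1931]
orientation: [[-0.993, 0.121, 0.001], [0.121, 0.993, 0.001], [-0.001, 0.001, -1.0]]
wrist_force: [-0.3, -1.0, -1.9]
finger_gap: 0.0134
finger_force: 30.0
```

```bash
python3 -m pendant '[{"xyz":[-35,-24,0],"delta_rot":[0,0,0],"claw":-1},{"xyz":[-70,-48,0],"delta_rot":[0,0,0],"claw":-1},{"xyz":[-105,-72,0],"delta_rot":[0,0,0],"claw":-1},{"xyz":[-138,-97,0],"delta_rot":[0,0,0],"claw":-1},{"xyz":[-138,-97,0],"delta_rot":[0,0,0],"claw":-1},{"xyz":[-138,-97,0],"delta_rot":[0,0,0],"claw":-1},{"xyz":[-138,-97,0],"delta_rot":[0,0,0],"claw":-1}]'; python3 look.py w3
```

```text
time: 4.55
ee_pos: [0.5982, 0.0861, 0.1911]
orientation: [[-0.993, 0.12, -0.004], [0.12, 0.993, 0.0], [0.004, -0.0, -1.0]]
wrist_force: [0.5, -0.1, -0.9]
finger_gap: 0.0133
finger_force: 30.0
4.55 [0.5982 0.0861 0.1911] [[-0.9927445780792425, 0.1201893203410208, -0.003567908383127395], [0.12019003938118065, 0.992750902424765, 1.2975548953920446e-05], [0.003543603789528337, -0.00041594564320488457, -0.9999936349104454]] [ 0.466  -0.1173 -0.9484] 0.01328169223936276
```

View pics/w3.png

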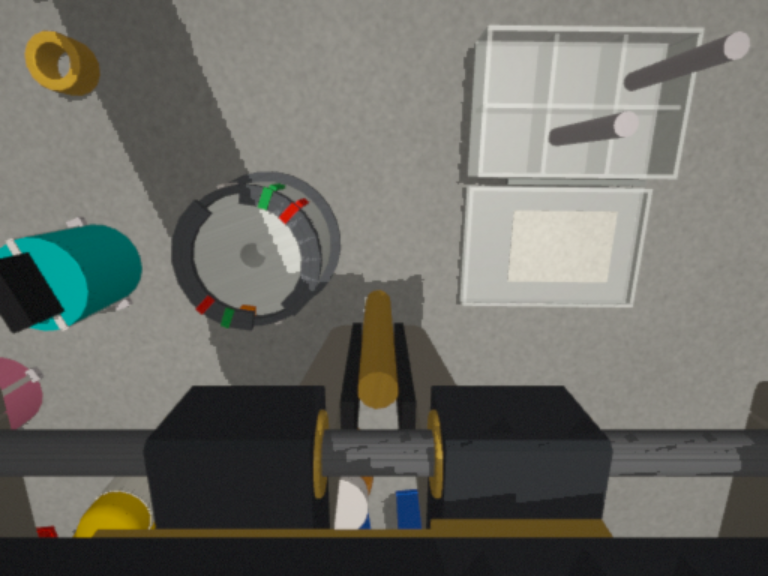

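The canister's bore is at (253,254), green marks at (267,197) and (228,317), red at (293,210) and (206,305); gaps near (224,193) and (275,312); the pin foot at about (376,295).

```bash
python3 - <<'E'
from h import *
d=dict(np.load("pics/w3.npz"));c=cam(d,d["R"],d["p"]);im=d["image"]
g,_=blobs(im,(45,80,40),(80,255,255),(110,110,235,225),5);r,_=blobs(im,(172,120,60),(180,255,255),(110,110,235,225),5);r2,_=blobs(im,(0,150,60),(6,255,255),(110,110,235,225),5)
for b in g+r+r2:print(b[0],b[1],plane(c,b[1],.076))
gray=cv2.cvtColor(im,cv2.COLOR_RGB2GRAY)[158:182,156:182];print(gray[::2,::1])
m=(gray<np.median(gray)-12).astype(np.uint8);n,l,s,q=cv2.connectedComponentsWithStats(m);
for i in range(1,n):
    if s[i][4]>20:u=q[i]+[156,158];print("bore",s[i],u,plane(c,u,.06))
# collar top outer ring via mask of dark
b,l=blobs(im,(10,100,40),(30,255,255),(230,185,275,275),20);print(b)
foot=d["p"]+d["R"]@np.array([0,0,.0606]);print("foot pred",foot,proj(c,foot))
# marks' opposite midpoint
E
```

```text
[172 122  18  18 145] [178.6345 129.6414] [0.5339 0.0227 0.076 ]
[147 205  10  14  93] [151.129  211.3226] [ 0.6132 -0.0215  0.076 ]
[186 132  19  17 130] [194.4308 139.7385] [0.5454 0.0363 0.076 ]
[131 197  12  12  79] [136.443  202.6203] [ 0.602  -0.0346  0.076 ]
[[133 134 135 132 133 134 133 134 135 133 133 134 134 132 132 132 133 132
  132 133 132 133 133 134 134 146]
 [134 133 134 133 134 132 132 131 132 132 132 131 131 132 132 134 134 133
  133 134 134 134 134 135 136 148]
 [131 132 131 133 132 132 131 128 124 115 113 107 106 107 118 129 133 135
  136 136 137 137 136 138 137 139]
 [132 132 132 132 131 125 110  98  96  95  95  99  98  97 104 129 133 135
  134 136 135 135 134 134 134 135]
 [131 133 132 132 122 103  96  93  96  97  97  98  98  98 101 119 133 136
  136 135 133 133 134 133 134 134]
 [134 135 134 131 111  97  95  95  97  98  98  99  99 100 102 105 121 138
  141 139 136 133 131 132 134 132]
 [133 132 133 129 108  98  99  97 100  99  99 100 101 102 102 104 104 105
  112 121 130 132 135 135 136 136]
 [132 132 132 132 122 104 100 100 101 103 103 102 101 102 103 105 104 105
  106 106 113 132 135 136 136 137]
 [132 130 132 133 132 124 107 102 102 102 104 104 105 106 106 106 107 107
  107 110 129 136 135 134 134 134]
 [133 132 131 133 132 134 135 122 111 108 106 106 106 105 106 106 106 110
  122 131 134 136 136 134 135 135]
 [132 131 133 133 133 133 135 134 136 138 135 125 123 123 125 128 133 135
  136 135 135 136 136 133 133 132]
 [133 133 134 134 134 133 133 134 134 135 134 136 135 136 136 135 135 134
  132 133 133 133 133 134 134 134]]
bore [  4   4  17  16 187] [167.2086 169.9679] [ 0.5744 -0.0013  0.06  ]
[(array([ 238,  193,   28,   80, 1701], dtype=int32), array([251.5826, 235.7995]))]
foot pred [0.5979 0.0861 0.1305] [251.0515 201.3195]
```

```bash
python3 -m pendant '[{"xyz":[7,-45,0],"delta_rot":[0,0,0],"claw":-1},{"xyz":[13.5,-89.5,0],"delta_rot":[0,0,0],"claw":-1},{"xyz":[13.5,-89.5,20],"delta_rot":[0,0,0],"claw":-1},{"xyz":[13.5,-89.5,40],"delta_rot":[0,0,0],"claw":-1},{"xyz":[13.5,-89.5,48],"delta_rot":[0,0,0],"claw":-1},{"xyz":[13.5,-89.5,48],"delta_rot":[0,0,0],"claw":-1},{"xyz":[13.5,-89.5,48],"delta_rot":[0,0,0],"claw":-1},{"xyz":[13.5,-89.5,48],"delta_rot":[0,0,0],"claw":-1}]'; python3 look.py w4; python3 - <<'E'
from h import *
from workcell import cams
d=dict(np.load("pics/w4.npz"));c=cam(d,d["R"],d["p"])
f=d["p"]+d["R"]@np.array([0,0,.0606]);print(f,proj(c,f),proj(c,[.5741,-.001,.06]))
w=d["image"][110:280,165:335]
s=cams.snapshot("side")["image"][160:260,210:310]
cv2.imwrite("pics/c4.png",np.hstack([cv2.resize(x,(400,400),interpolation=2) for x in(w,s)])[:,:,::-1])
E
```

```text
time: 5.4
ee_pos: [0.5762, -0.0016, 0.1458]
orientation: [[-0.993, 0.121, 0.002], [0.121, 0.993, 0.0], [-0.002, 0.0, -1.0]]
wrist_force: [0.2, 0.1, -1.2]
finger_gap: 0.0131
finger_force: 30.0
5.4 [ 0.5762 -0.0016  0.1458] [[-0.992693055683752, 0.12065630851758838, 0.0015976270415503826], [0.12065681408443611, 0.9926942546542973, 0.00022358743913750533], [-0.0015589779501902236, 0.00041471828709851565, -0.9999986987974001]] [ 0.215   0.1251 -1.2463] 0.013146794841560254
[ 0.5763 -0.0016  0.0852] [251.0516 201.3213] [251.5041 190.6666]
```

View pics/c4.png

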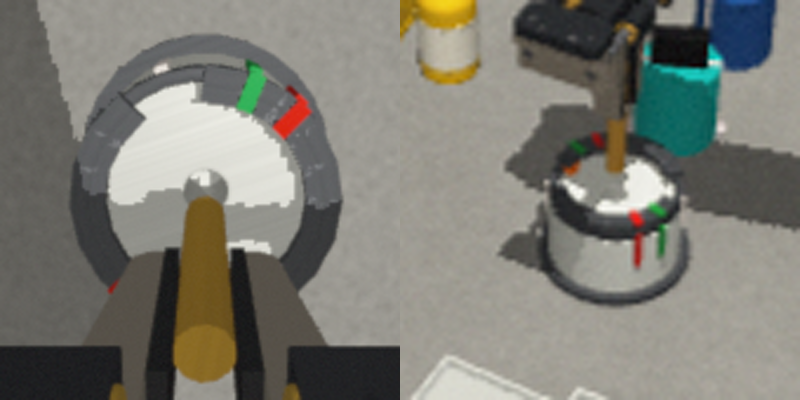

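The bore shows at crop (206,188) = pixel (252.5,190), just behind the pin foot; a ~3 mm shift is needed, then a cautious descent.

```bash
python3 -m pendant '[{"xyz":[2.9,1.1,0],"delta_rot":[0,0,0],"claw":-1},{"xyz":[2.9,1.1,0],"delta_rot":[0,0,0],"claw":-1},{"xyz":[2.9,1.1,10],"delta_rot":[0,0,0],"claw":-1},{"xyz":[2.9,1.1,18],"delta_rot":[0,0,0],"claw":-1},{"xyz":[2.9,1.1,22],"delta_rot":[0,0,0],"claw":-1},{"xyz":[2.9,1.1,22],"delta_rot":[0,0,0],"claw":-1},{"xyz":[2.9,1.1,22],"delta_rot":[0,0,0],"claw":-1}]'; python3 -m pendant '[{"xyz":[0,0,3],"delta_rot":[0,0,0],"claw":-1},{"xyz":[0,0,6],"delta_rot":[0,0,0],"claw":-1},{"xyz":[0,0,9],"delta_rot":[0,0,0],"claw":-1},{"xyz":[0,0,9],"delta_rot":[0,0,0],"claw":-1}]'
```

```text
time: 6.2
ee_pos: [0.5728, -0.0008, 0.1226]
orientation: [[-0.993, 0.122, -0.0], [0.122, 0.993, -0.0], [0.0, -0.0, -1.0]]
wrist_force: [0.8, 0.1, -0.7]
finger_gap: 0.0134
finger_force: 30.0
time: 6.6
ee_pos: [0.5738, -0.0009, 0.1138]
orientation: [[-0.993, 0.122, 0.002], [0.122, 0.993, -0.0], [-0.002, 0.0, -1.0]]
wrist_force: [3.3, -0.2, -2.2]
finger_gap: 0.0134
finger_force: 30.0
```

```bash
python3 -m pendant '[{"xyz":[0,0,6],"delta_rot":[0,0,0],"claw":-1},{"xyz":[0,0,12],"delta_rot":[0,0,0],"claw":-1},{"xyz":[0,0,18],"delta_rot":[0,0,0],"claw":-1},{"xyz":[0,0,24],"delta_rot":[0,0,0],"claw":-1},{"xyz":[0,0,29],"delta_rot":[0,0,0],"claw":-1},{"xyz":[0,0,31],"delta_rot":[0,0,0],"claw":-1},{"xyz":[0,0,31],"delta_rot":[0,0,0],"claw":-1}]'
```

```text
time: 7.3
ee_pos: [0.5739, -0.0009, 0.0825]
orientation: [[-0.993, 0.122, 0.002], [0.122, 0.993, -0.0], [-0.002, 0.0, -1.0]]
wrist_force: [5.9, -0.2, -1.5]
finger_gap: 0.0133
finger_force: 30.0
```

```bash
python3 -m pendant '[{"xyz":[0,0,0],"delta_rot":[0,0,0],"claw":-0.3},{"xyz":[0,0,0],"delta_rot":[0,0,0],"claw":-0.3},{"xyz":[0,0,0],"delta_rot":[0,0,0],"claw":-0.3},{"xyz":[0,0,-10],"delta_rot":[0,0,0],"claw":-0.3},{"xyz":[0,0,-40],"delta_rot":[0,0,0],"claw":-0.3},{"xyz":[0,0,-80],"delta_rot":[0,0,0],"claw":-0.3},{"xyz":[0,0,-120],"delta_rot":[0,0,0],"claw":-0.3},{"xyz":[0,0,-150],"delta_rot":[0,0,0],"claw":-0.3},{"xyz":[0,0,-150],"delta_rot":[0,0,0],"claw":-0.3}]' ; python3 -m pendant '[{"xyz":[-10,-45,0],"delta_rot":[0,0,0],"claw":-0.1},{"xyz":[-20,-90,0],"delta_rot":[0,0,0],"claw":-0.1},{"xyz":[-30,-135,0],"delta_rot":[0,0,0],"claw":-0.1},{"xyz":[-35,-180,0],"delta_rot":[0,0,0],"claw":-0.1},{"xyz":[-35,-196,0],"delta_rot":[0,0,0],"claw":-0.1},{"xyz":[-35,-196,0],"delta_rot":[0,0,0],"claw":-0.1},{"xyz":[-35,-196,0],"delta_rot":[0,0,0],"claw":-0.1},{"xyz":[-35,-196,0],"delta_rot":[0,0,0],"claw":-0.1}]'; python3 look.py w5;  python3 - <<'E'
from h import *
S=[dict(np.load(f"pics/{n}0.npz")) for n in("scene","side")]
print(tri([ray(cam(S[0]),(205.6,239.4)),ray(cam(S[1]),(294.4,150.9))]))
E
```

```text
time: 8.2
ee_pos: [0.5752, -0.0008, 0.2383]
orientation: [[-0.993, 0.122, 0.009], [0.122, 0.993, 0.001], [-0.008, 0.002, -1.0]]
wrist_force: [-0.0, 0.1, 0.7]
finger_gap: 0.0324
finger_force: 0.0
time: 9.0
ee_pos: [0.5841, -0.1966, 0.2326]
orientation: [[-0.993, 0.118, -0.0], [0.118, 0.993, 0.002], [0.001, 0.002, -1.0]]
wrist_force: [-0.2, 0.2, -0.3]
finger_gap: 0.0411
finger_force: 0.0
9.0 [ 0.5841 -0.1966  0.2326] [[-0.9930067164532994, 0.11805732510266503, -0.0003592606856666944], [0.1180566178426437, 0.9930055972225935, 0.00158709424930682], [0.000544115973488053, 0.00153358214773242, -0.9999986760309254]] [-0.2057  0.2065 -0.2921] 0.041105654876843103
(array([ 0.5651, -0.2699,  0.0859]), [np.float64(0.0001786503714400059), np.float64(0.00017865037143987447)])
```

View pics/w5.png

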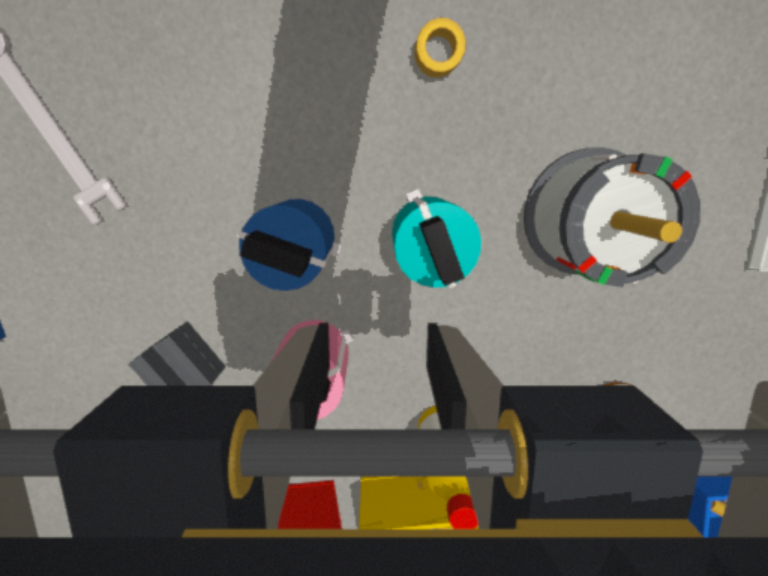

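The pin stands in the bore (top at (670,231)). Blue lid at (287,244), its bar running from about (246,243) to (309,262), with white lines at its ends.

```bash
python3 - <<'E'
from h import *
d=dict(np.load("pics/w5.npz"));c=cam(d,d["R"],d["p"]);im=d["image"]
h=cv2.cvtColor(im,cv2.COLOR_RGB2HSV);m=cv2.inRange(h,(0,0,0),(180,255,42));z=np.zeros_like(m);z[145:190,150:220]=m[145:190,150:220]
k,_=cv2.findContours(z,0,1);k=max(k,key=cv2.contourArea);r=cv2.minAreaRect(k);B=cv2.boxPoints(r);print(r,B)
W=np.array([plane(c,b,.103) for b in B]);print(W,np.linalg.norm(W-np.roll(W,1,0),axis=1))
print("at .09",plane(c,r[0],.09),"at .103",plane(c,r[0],.103))
# blue top disc (z=73mm) & skirts: white lines
b,l=blobs(im,(100,90,40),(125,255,255),(150,125,230,200),20);print(b)
w,_=blobs(im,(0,0,150),(180,60,255),(150,145,225,190),3)
for q in w:print(q,plane(c,q[1],.073))
pts=np.argwhere((l>0)|(z>0))[:,::-1]
hull=cv2.convexHull(pts.astype(np.int32));e=cv2.minEnclosingCircle(hull);print(e,plane(c,e[0],.073))
E
python3 - <<'E'
import cv2
a=cv2.imread("pics/w5.png")[170:320,210:360];cv2.imwrite("pics/c5.png",cv2.resize(a,(600,600),interpolation=2))
E
```

```text
((183.60153198242188, 168.21231079101562), (44.875244140625, 19.414506912231445), 19.440034866333008) [[159.2123 169.8985]
 [165.6738 151.5908]
 [207.9908 166.5262]
 [201.5292 184.8338]]
[[ 0.5597 -0.2917  0.103 ]
 [ 0.5414 -0.2811  0.103 ]
 [ 0.5622 -0.2398  0.103 ]
 [ 0.5811 -0.2498  0.103 ]] [0.047  0.0211 0.0462 0.0214]
at .09 [ 0.5631 -0.2691  0.09  ] at .103 [ 0.5609 -0.2657  0.103 ]
[(array([ 162,  133,   61,   40, 1424], dtype=int32), array([196.8518, 149.9537])), (array([161, 171,  53,  23, 590], dtype=int32), array([186.1153, 183.3915]))]
(array([150, 145,  15,  39, 391], dtype=int32), array([155.202 , 161.9974])) [ 0.5548 -0.3048  0.073 ]
(array([224, 171,   1,   3,   3], dtype=int32), array([224., 172.])) [ 0.5759 -0.2275  0.073 ]
(array([208, 173,   9,   4,  22], dtype=int32), array([211.8182, 174.5   ])) [ 0.5771 -0.2421  0.073 ]
(array([223, 175,   2,   9,  16], dtype=int32), array([223.5625, 179.    ])) [ 0.5841 -0.2292  0.073 ]
((191.68887329101562, 162.33810424804688), 32.34986877441406) [ 0.5602 -0.263   0.073 ]
```

View pics/c5.png

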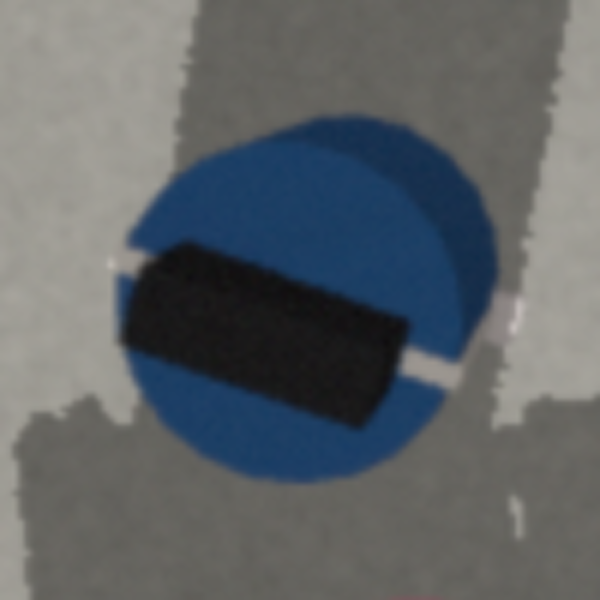

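Crop: the lid's top disc is centred at (290,310) with radius 172, bar edges at ~20° in the image.

```bash
python3 - <<'E'
from h import *
from workcell import bot
d=dict(np.load("pics/w5.npz"));c=cam(d,d["R"],d["p"])
P=lambda x,y,z:plane(c,((210+x/4)/1.5,(170+y/4)/1.5),z)
C=P(290,310,.073);print("disc",C)
for e in((122,345),(362,430),(190,240),(410,322)):print(P(*e,.103))
a=P(115,262,.073);b=P(460,375,.073);v=b-a;print("line ang",np.degrees(np.arctan2(v[1],v[0])),np.linalg.norm(v),(a+b)/2)
# top face corners of bar: 4 given; angle
for p,q in(((122,345),(362,430)),((190,240),(410,322))):v=P(*q,.1)-P(*p,.1);print(np.degrees(np.arctan2(v[1],v[0])))
s=bot.read_state();print(s["qpos"],s["ee_pos"])
g=C[:2]-s["ee_pos"][:2];print("shift tool",s["orientation"].T@np.r_[g,0]*1e3)
E
```

```text
disc [ 0.5628 -0.2674  0.073 ]
[ 0.5608 -0.2907  0.103 ]
[ 0.5811 -0.2511  0.103 ]
[ 0.5439 -0.2752  0.103 ]
[ 0.5627 -0.2395  0.103 ]
line ang 64.48789787100849 0.06917439836403957 [ 0.5645 -0.2679  0.073 ]
62.80609099679427
62.19507238404579
[ 0.0033  0.4004  0.3528  1.6902 -0.1548  1.0789  1.8565] [ 0.5842 -0.1968  0.2327]
shift tool [ 12.9424 -72.6667  -0.0894]
```

```bash
python3 -m pendant '[{"xyz":[6,-36,0],"delta_rot":[0,0,0.145],"claw":-0.1},{"xyz":[12.6,-72.7,0],"delta_rot":[0,0,0.29],"claw":-0.1},{"xyz":[12.6,-72.7,0],"delta_rot":[0,0,0.435],"claw":-0.1},{"xyz":[12.6,-72.7,0],"delta_rot":[0,0,0.58],"claw":-0.1},{"xyz":[12.6,-72.7,0],"delta_rot":[0,0,0.725],"claw":-0.1},{"xyz":[12.6,-72.7,0],"delta_rot":[0,0,0.87],"claw":-0.1},{"xyz":[12.6,-72.7,0],"delta_rot":[0,0,1.015],"claw":-0.1},{"xyz":[12.6,-72.7,0],"delta_rot":[0,0,1.16],"claw":-0.1},{"xyz":[12.6,-72.7,0],"delta_rot":[0,0,1.305],"claw":-0.1},{"xyz":[12.6,-72.7,0],"delta_rot":[0,0,1.45],"claw":-0.1}]'; python3 -m pendant '[{"xyz":[0,0,20],"delta_rot":[0,0,0.145],"claw":-0.1},{"xyz":[0,0,40],"delta_rot":[0,0,0.29],"claw":-0.1},{"xyz":[0,0,60],"delta_rot":[0,0,0.435],"claw":-0.1},{"xyz":[0,0,80],"delta_rot":[0,0,0.468],"claw":-0.1},{"xyz":[0,0,95],"delta_rot":[0,0,0.468],"claw":-0.1},{"xyz":[0,0,95],"delta_rot":[0,0,0.468],"claw":-0.1},{"xyz":[0,0,95],"delta_rot":[0,0,0.468],"claw":-0.1}]'; python3 look.py w6
python3 - <<'E'
from h import *
from workcell import bot
d=dict(np.load("pics/w6.npz"));c=cam(d,d["R"],d["p"]);im=d["image"];R=d["R"]
print("tool y deg",np.degrees(np.arctan2(R[1,1],R[0,1])),bot.read_state()["qpos"])
# where lid grip point should be seen if at estimate, vs bar blob
print(proj(c,[.5633,-.2676,.103]),proj(c,[.5633,-.2676,.073]))
h=cv2.cvtColor(im,cv2.COLOR_RGB2HSV)
cv2.imwrite("pics/c6.png",cv2.resize(im[120:290,130:370],(720,510),interpolation=2)[:,:,::-1])
E
```

```text
time: 10.05
ee_pos: [0.5631, -0.2681, 0.2328]
orientation: [[0.004, 1.0, 0.0], [1.0, -0.004, 0.001], [0.001, 0.0, -1.0]]
wrist_force: [0.0, -0.3, 0.6]
finger_gap: 0.0418
finger_force: 0.0
time: 10.75
ee_pos: [0.5628, -0.2697, 0.1382]
orientation: [[0.451, 0.893, 0.0], [0.893, -0.451, 0.0], [0.0, 0.0, -1.0]]
wrist_force: [0.3, -0.2, -0.2]
finger_gap: 0.0412
finger_force: 0.0
10.75 [ 0.5628 -0.2697  0.1382] [[0.45061661912105255, 0.8927175109185794, 0.00032904596634561055], [0.8927175232695993, -0.4506166853713704, 0.00016282601677181238], [0.00029363123909470224, 0.00022037299093522045, -0.9999999326082181]] [ 0.2763 -0.1931 -0.2298] 0.04121033121185481
tool y deg -26.783257431576832 [-0.1347  0.5958  0.7361  1.7697 -0.4778  0.9616  0.3282]
[251.3218 209.23  ] [251.3243 197.624 ]
```

View pics/c6.png

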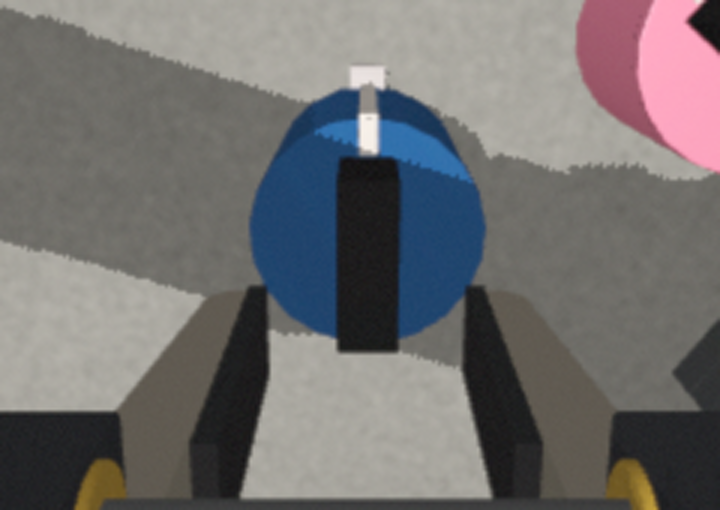

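The bar sits vertical and centred between the fingers (crop x=368), lid disc centre (367,229): aligned. Descend and grip.

```bash
python3 -m pendant '[{"xyz":[3,0.4,20],"delta_rot":[0,0,0],"claw":-0.1},{"xyz":[3,0.4,45],"delta_rot":[0,0,0],"claw":-0.1},{"xyz":[3,0.4,62],"delta_rot":[0,0,0],"claw":-0.1},{"xyz":[3,0.4,62],"delta_rot":[0,0,0],"claw":-0.1},{"xyz":[3,0.4,62],"delta_rot":[0,0,0],"claw":-1},{"xyz":[3,0.4,62],"delta_rot":[0,0,0],"claw":-1},{"xyz":[3,0.4,62],"delta_rot":[0,0,0],"claw":-1},{"xyz":[3,0.4,62],"delta_rot":[0,0,0],"claw":-1},{"xyz":[3,0.4,62],"delta_rot":[0,0,0],"claw":-1}]' 55; python3 look.py w7
```

```text
time: 11.7
ee_pos: [0.5645, -0.2679, 0.0766]
orientation: [[0.452, 0.892, 0.001], [0.892, -0.452, -0.0], [0.0, 0.001, -1.0]]
wrist_force: [-0.2, 0.0, 3.8]
finger_gap: 0.0157
finger_force: 55.0
11.7 [ 0.5645 -0.2679  0.0766] [[0.4521419630958134, 0.8919453659446149, 0.001053270046565766], [0.891945920236134, -0.45214207331756384, -0.00014460363392264616], [0.00034724916144150003, 0.0010048412918536435, -0.9999994348558393]] [-0.1708  0.0306  3.8238] 0.015709657572812157
```

```bash
python3 -m pendant '[{"xyz":[0,0,-30],"delta_rot":[0,0,0],"claw":-1},{"xyz":[0,0,-70],"delta_rot":[0,0,0],"claw":-1},{"xyz":[0,0,-110],"delta_rot":[0,0,0],"claw":-1},{"xyz":[0,0,-150],"delta_rot":[0,0,0],"claw":-1},{"xyz":[0,0,-150],"delta_rot":[0,0,0],"claw":-1},{"xyz":[0,0,-150],"delta_rot":[0,0,0],"claw":-1}]'; python3 -m pendant '[{"xyz":[30,-14,0],"delta_rot":[0,0,0.11],"claw":-1},{"xyz":[60,-28,0],"delta_rot":[0,0,0.22],"claw":-1},{"xyz":[90,-42,0],"delta_rot":[0,0,0.33],"claw":-1},{"xyz":[120,-56,0],"delta_rot":[0,0,0.44],"claw":-1},{"xyz":[150,-70,0],"delta_rot":[0,0,0.55],"claw":-1},{"xyz":[180,-84,0],"delta_rot":[0,0,0.66],"claw":-1},{"xyz":[210,-98,0],"delta_rot":[0,0,0.77],"claw":-1},{"xyz":[243,-112,0],"delta_rot":[0,0,0.881],"claw":-1},{"xyz":[243,-112,0],"delta_rot":[0,0,0.881],"claw":-1},{"xyz":[243,-112,0],"delta_rot":[0,0,0.881],"claw":-1}]'; python3 -m pendant '[{"xyz":[0,0,0],"delta_rot":[0,0,0],"claw":-1},{"xyz":[0,0,0],"delta_rot":[0,0,0],"claw":-1}]'; python3 - <<'E'
from h import *
from workcell import bot
s=bot.read_state();R=s["orientation"];print(s["qpos"],np.degrees(np.arctan2(R[1,0],R[0,0])))
print("shift",R.T@(np.array([.5743,-.0005,.205])-s["ee_pos"])*1e3)
E
```

```text
time: 12.35
ee_pos: [0.564, -0.2672, 0.2258]
orientation: [[0.452, 0.892, 0.001], [0.892, -0.452, 0.001], [0.001, 0.0, -1.0]]
wrist_force: [-0.1, 0.8, -3.0]
finger_gap: 0.0154
finger_force: 55.0
time: 13.35
ee_pos: [0.5728, 0.0009, 0.2238]
orientation: [[0.975, 0.222, -0.004], [0.222, -0.975, -0.001], [-0.004, 0.001, -1.0]]
wrist_force: [-0.3, -0.6, -2.9]
finger_gap: 0.016
finger_force: 55.0
time: 13.55
ee_pos: [0.5735, -0.0019, 0.2254]
orientation: [[0.976, 0.217, -0.001], [0.217, -0.976, -0.0], [-0.001, 0.0, -1.0]]
wrist_force: [0.8, 0.2, -2.3]
finger_gap: 0.0158
finger_force: 55.0
[-0.8298  0.4784  1.0383  1.8307 -0.4606  1.1001 -0.9757] 12.514967877195623
shift [ 1.0878 -1.2304 20.4202]
```

```bash
python3 -m pendant '[{"xyz":[1,-1.2,15],"delta_rot":[0,0,0],"claw":-1},{"xyz":[1,-1.2,30],"delta_rot":[0,0,0],"claw":-1},{"xyz":[1,-1.2,45],"delta_rot":[0,0,0],"claw":-1},{"xyz":[1,-1.2,58],"delta_rot":[0,0,0],"claw":-1},{"xyz":[1,-1.2,65],"delta_rot":[0,0,0],"claw":-1},{"xyz":[1,-1.2,65],"delta_rot":[0,0,0],"claw":-1},{"xyz":[1,-1.2,65],"delta_rot":[0,0,0],"claw":-1}]'; python3 look.py w8; python3 - <<'E'
from h import *
from workcell import cams
w=cams.snapshot("wrist")["image"][90:290,130:370];s=cams.snapshot("scene")["image"][150:225,210:290]
cv2.imwrite("pics/c8.png",np.hstack([cv2.resize(w,(420,350),interpolation=2),cv2.resize(s,(373,350),interpolation=2)])[:,:,::-1])
E
```

```text
time: 14.25
ee_pos: [0.575, 0.0008, 0.161]
orientation: [[0.976, 0.219, 0.0], [0.219, -0.976, -0.0], [0.0, 0.0, -1.0]]
wrist_force: [0.2, -0.4, -2.1]
finger_gap: 0.0157
finger_force: 55.0
14.25 [0.575  0.0008 0.161 ] [[0.9757904192576555, 0.21870728800650177, 0.0004240964631110574], [0.2187074399191752, -0.9757904137449304, -0.0003523740884138896], [0.00033676248196613513, 0.00043659631119465444, -0.9999998479873344]] [ 0.1759 -0.4072 -2.116 ] 0.015670372570948162
```

View pics/c8.png

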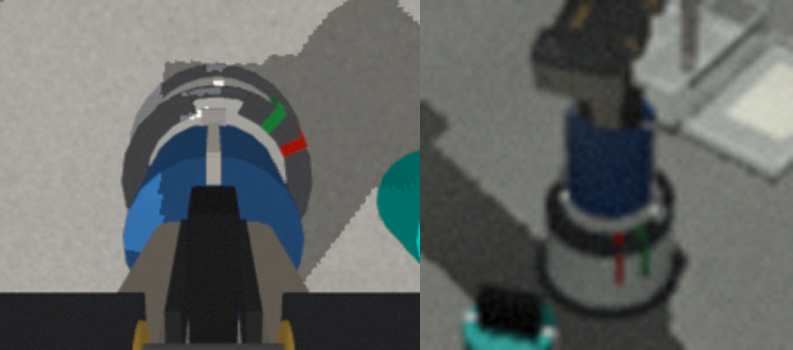

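The lug (crop (213,116)) hangs over the gap (195–243), slightly left of its middle; shift 1.8 mm and descend.

```bash
python3 -m pendant '[{"xyz":[-0.3,1.8,0],"delta_rot":[0,0,0],"claw":-1},{"xyz":[-0.3,1.8,5],"delta_rot":[0,0,0],"claw":-1},{"xyz":[-0.3,1.8,10],"delta_rot":[0,0,0],"claw":-1},{"xyz":[-0.3,1.8,14],"delta_rot":[0,0,0],"claw":-1},{"xyz":[-0.3,1.8,14],"delta_rot":[0,0,0],"claw":-1}]'; python3 -m pendant '[{"xyz":[0,0,3],"delta_rot":[0,0,0],"claw":-1},{"xyz":[0,0,6],"delta_rot":[0,0,0],"claw":-1},{"xyz":[0,0,8],"delta_rot":[0,0,0],"claw":-1},{"xyz":[0,0,9.5],"delta_rot":[0,0,0],"claw":-1},{"xyz":[0,0,9.5],"delta_rot":[0,0,0],"claw":-1},{"xyz":[0,0,9.5],"delta_rot":[0,0,0],"claw":-1}]'
```

```text
time: 14.9
ee_pos: [0.5743, -0.0006, 0.146]
orientation: [[0.976, 0.219, -0.001], [0.219, -0.976, -0.0], [-0.001, -0.0, -1.0]]
wrist_force: [-0.6, 0.2, -2.2]
finger_gap: 0.0154
finger_force: 55.0
time: 15.5
ee_pos: [0.5749, -0.0007, 0.1374]
orientation: [[0.976, 0.219, 0.0], [0.219, -0.976, 0.0], [0.0, -0.0, -1.0]]
wrist_force: [0.2, 0.2, -2.7]
finger_gap: 0.0157
finger_force: 55.0
```

```bash
python3 -m pendant '[{"xyz":[0,0,1],"delta_rot":[0,0,0],"claw":-1},{"xyz":[0,0,1],"delta_rot":[0,0,0],"claw":-1},{"xyz":[0,0,1],"delta_rot":[0,0,0],"claw":-1}]';python3 -m pendant '[{"xyz":[0,0,1],"delta_rot":[0,0,0],"claw":-1},{"xyz":[0,0,1],"delta_rot":[0,0,0],"claw":-1},{"xyz":[0,0,1],"delta_rot":[0,0,0],"claw":-1}]'
```

```text
time: 15.8
ee_pos: [0.5751, -0.0007, 0.1366]
orientation: [[0.976, 0.219, 0.001], [0.219, -0.976, 0.0], [0.001, -0.0, -1.0]]
wrist_force: [0.0, 0.3, -0.4]
finger_gap: 0.0157
finger_force: 55.0
time: 16.1
ee_pos: [0.5752, -0.0008, 0.1366]
orientation: [[0.976, 0.219, 0.001], [0.219, -0.976, 0.001], [0.001, -0.001, -1.0]]
wrist_force: [-3.9, 1.4, 9.0]
finger_gap: 0.0154
finger_force: 55.0
```

```bash
python3 -m pendant '[{"xyz":[0,0,0],"delta_rot":[0,0,0.08],"claw":-1},{"xyz":[0,0,0],"delta_rot":[0,0,0.16],"claw":-1},{"xyz":[0,0,0],"delta_rot":[0,0,0.24],"claw":-1},{"xyz":[0,0,0],"delta_rot":[0,0,0.32],"claw":-1},{"xyz":[0,0,0],"delta_rot":[0,0,0.40],"claw":-1},{"xyz":[0,0,0],"delta_rot":[0,0,0.48],"claw":-1},{"xyz":[0,0,0],"delta_rot":[0,0,0.56],"claw":-1},{"xyz":[0,0,0],"delta_rot":[0,0,0.62],"claw":-1},{"xyz":[0,0,0],"delta_rot":[0,0,0.66],"claw":-1},{"xyz":[0,0,0],"delta_rot":[0,0,0.66],"claw":-1}]'; python3 look.py w9; python3 - <<'E'
from h import *
from workcell import bot
s=bot.read_state();R=s["orientation"];print(np.degrees(np.arctan2(R[1,0],R[0,0])),s["moment"],s["qpos"])
d=dict(np.load("pics/w9.npz"));c=cam(d,d["R"],d["p"]);im=d["image"]
for b in blobs(im,(45,80,40),(80,255,255),(120,60,400,300),5)[0]:
    p=plane(c,b[1],.076);q=p-[.5747,-.0005,.076];print("green",b[0],p,np.degrees(np.arctan2(q[1],q[0])),np.linalg.norm(q))
cv2.imwrite("pics/c9.png",cv2.resize(im[60:260,150:350],(600,600),interpolation=2)[:,:,::-1])
E
```

```text
time: 17.1
ee_pos: [0.5759, -0.0015, 0.1366]
orientation: [[0.905, -0.426, 0.002], [-0.426, -0.905, -0.001], [0.002, -0.0, -1.0]]
wrist_force: [-1.2, -1.1, 6.5]
finger_gap: 0.0155
finger_force: 55.0
17.1 [ 0.5759 -0.0015  0.1366] [[0.9048634115996238, -0.4256962016533812, 0.002224914868879507], [-0.42569500364481266, -0.9048661463565693, -0.0010104700166680672], [0.002443403391354746, -3.279779661551801e-05, -0.9999970143476288]] [-1.229  -1.1168  6.5458] 0.015451576940405904
-25.171455976298464 [-0.1023  0.3933  0.0963] [-0.8362  0.674   1.0952  1.905  -0.7115  1.0143 -1.4326]
green [251 136   9  24 176] [ 0.6151 -0.0221  0.076 ] -28.146337863418193 0.04582070566822299
```

View pics/c9.png

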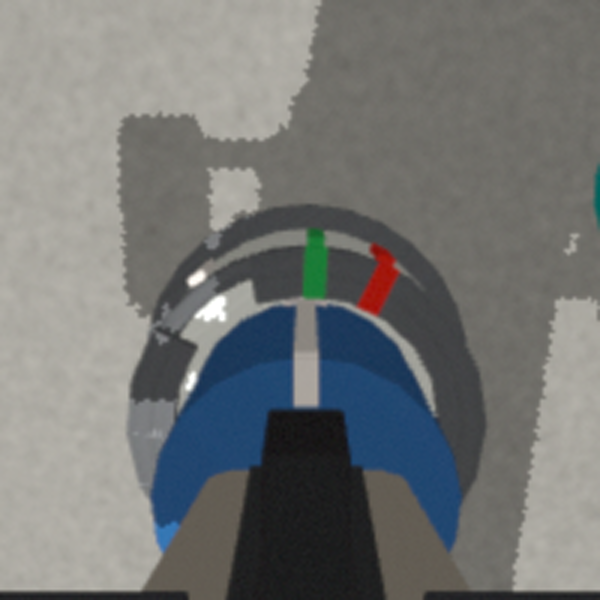

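The white line (306,305) is just short of the green mark (315,297): a further ~2.5° is needed, well before red (370,300).

```bash
python3 -m pendant '[{"xyz":[0,0,0],"delta_rot":[0,0,0.02],"claw":-1},{"xyz":[0,0,0],"delta_rot":[0,0,0.045],"claw":-1},{"xyz":[0,0,0],"delta_rot":[0,0,0.045],"claw":-1},{"xyz":[0,0,0],"delta_rot":[0,0,0.045],"claw":-1},{"xyz":[0,0,0],"delta_rot":[0,0,0.045],"claw":-1},{"xyz":[0,0,0],"delta_rot":[0,0,0.045],"claw":-1}]'; python3 look.py w10; python3 - <<'E'
from h import *
from workcell import bot
s=bot.read_state();R=s["orientation"];print(np.degrees(np.arctan2(R[1,0],R[0,0])),s["moment"],s["joint_vel"])
d=dict(np.load("pics/w10.npz"));im=d["image"]
for b in blobs(im,(45,80,40),(80,255,255),(120,60,400,300),5)[0]:print(b)
# white line on skirt: bright low-saturation columns between rows under the collar
g=cv2.cvtColor(im,cv2.COLOR_RGB2HSV)
for r in (163,168,175,183,190):
    print(r,[x for x in range(235,270) if g[r,x,1]<70 and g[r,x,2]>110],[x for x in range(235,270) if 45<g[r-25,x,0]<80 and g[r-25,x,1]>80])
E
```

```text
time: 17.75
ee_pos: [0.5759, -0.0015, 0.1366]
orientation: [[0.885, -0.465, 0.002], [-0.465, -0.885, -0.001], [0.002, -0.0, -1.0]]
wrist_force: [0.2, -0.4, 5.6]
finger_gap: 0.0155
finger_force: 55.0
17.75 [ 0.5759 -0.0015  0.1366] [[0.885140249888061, -0.46531870938109604, 0.00228838982951083], [-0.465318416860445, -0.8851430920264576, -0.0006910631887940444], [0.0023471170805656532, -0.0004531420890096241, -0.999997142847747]] [ 0.2382 -0.4104  5.6214] 0.015533886850466527
-27.730462511893183 [-0.2418  0.4407  0.1214] [ 0.001  -0.0021  0.0008 -0.0001  0.0008 -0.0007  0.0005]
(array([248, 136,   9,  24, 182], dtype=int32), array([252.2857, 148.2637]))
163 [235, 236, 237, 249, 250, 251, 252, 253, 254, 266, 267, 268, 269] [250, 251, 252, 253, 254]
168 [249, 250, 251, 252, 253, 254, 255] [249, 250, 251, 252, 253, 254, 255, 256]
175 [248, 249, 250, 251, 252, 253, 254, 255] [248, 249, 250, 251, 252, 253, 254, 255, 256]
183 [248, 249, 250, 251, 252, 253, 254, 255] [249, 250, 251, 252, 253, 254, 255, 256]
190 [248, 249, 250, 251, 252, 253, 254, 255] []
```

```bash
python3 -c "
from workcell import bot
print(bot.job_done())"
```

```text
the job is handed in; nothing more can be done
None
```

The brass pin stands in the bore. The blue lid is on the deck, turned to the green half-turn marks (within about 1° in the last wrist picture) and still gripped; I handed the job in at 17.75 s, and no verdict came back.

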